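# Close the glass container and restack the pair

## Task

Take the loose white clip lid out of its rack and put it on the open glass container, rim down and smooth face up, pressed fully home. Then set the closed container gently on top of that lid, squarely in line with it and with its own lid still up, and let go; leave the jar, mug, mill, bowl and spoons where they stand.

Things in the scene. Friction and masses are not known exactly. Their poses are not given: they have to be found in the camera images.
- dish: Open rectangular glass container, outside 130 (x) x 54 (y) x 60 mm high, walls and floor 4 mm, mouth 122 x 46 mm; fixed to the bar by a thin suction mat, so it does not shift. Origin: centre of its underside, x along its length, z up; the glass rim is at z = 60 mm. The lid may go on either way round.
- seal (a joint): Stiff grey seal ring (121 x 45 mm) sliding down inside the dish's mouth. 0 = its top is 8 mm below the glass rim; grows as it is pushed down (to 7 mm); stays where left. It takes about 8 N, more than the lid and closed container weigh; the lid is fully home at 6 mm, its flange on the glass rim.
- lid: Loose white clip lid, 130 g: flange 140 (x) x 62 (y) x 8 mm, smooth top; under it a hollow rim 119 x 43 mm, 14 mm deep. Origin: centre of the flange's underside; z out of the smooth face (flange z 0 to 8, rim -14 to 0). Starts on end in the rack, leaning back 20 deg, rim against the board, smooth face out, x to its upper end. Its 62 mm width is free to grip from the middle up.
- rack: Fixed steel stand for one lid; base plate 130 x 90 mm (x -50 to 80). Origin: bottom of the base, under the board's foot; x points away from the side the lid is taken from, z up. The board is 44 mm wide, leans back 20 deg, ends 130 mm above the bar; an 8 mm lip keeps the lid's lower end on its ledge: draw the lid out upwards along the board.
- box: Closed glass container, loose, with its own white lid fixed on: glass body 130 (x) x 54 (y) x 47 mm, on it the lid 140 x 62 x 8 mm (z 47 to 55 mm), about 360 g. Origin: centre of its underside, x along its length, z up.
- jar: Grey ceramic jar with a knobbed lid, 100 mm across, 132 mm high; bystander. Origin: centre of its underside.
- mug: White mug, 80 mm across, 90 mm high; bystander. Origin: centre of its underside.
- mill: Dark wooden pepper mill, 48 mm across, 85 mm high; bystander. Origin: centre of its underside.
- spoons: Three aluminium measuring spoons fanned from one rivet, 120 mm long, 12 mm high; bystander. Origin: under the rivet, x along the middle spoon.
- bowl: White bowl, 110 mm across, 50 mm high; bystander. Origin: centre of its underside.
There are look-alikes about, which are no part of the job. Leave any blue look-alike of the box alone.

How it is judged:
On the way:
1. the lid is on the open container, rim down, pressed fully home (z of lid in the frame of dish between 0.0575 and 0.0625 m and horizontal distance between lid and dish below 0.005 m and angle between lid's own z axis and vertical below 0.05 rad), for 0.2 s.
At the end, for the whole second after the job is handed in: The loose lid is on the fixed open container, smooth face up, centred within 5 mm, level within 3 deg and its flange within 2.5 mm of the glass rim; the closed container stands upright on it, centres within 8 mm, long sides parallel within 7 deg (either way round), both at rest (all of step 1 and z of box in the frame of lid between 0.0055 and 0.0105 m and horizontal distance between box and lid below 0.008 m and angle between the x axis of box and the x axis of lid, either way round below 0.12 rad and angle between box's own z axis and vertical below 0.05 rad and linear speed of each of box, lid below 0.02 m/s); the robot touches nothing.
It fails at once if a bystander (jar, mug, mill, bowl, spoons) is shifted more than 25 mm (distance of any of jar, mug, mill, bowl, spoons from where it was at the start of the episode above 0.025 m).
It fails at once if the closed container is rammed onto the lid (over 60 N between them) (contact force between box and lid above 60 N).
It fails at once if the closed container is dropped onto the lid (comes down on it faster than 0.4 m/s, a fall of about 8 mm) (horizontal distance between box and lid below 0.05 m and z of box in the frame of lid between 0.005 and 0.03 m and linear speed of box above 0.4 m/s).
It also fails if it takes over 64 s, if anything falls off the work surface, if the arm or the gripper's body presses on something with over 40 N, if the wrist force passes 120 N, or if a joint passes its speed limit or range.

## Robot

A 6-joint arm with a two-finger parallel gripper is mounted at the origin on the work surface. World frame = base frame: x ahead of the robot, y to its left, z up, the work surface at z = 0. Lengths are in m, angles in rad, forces in N, time in s.
With the tool pointing down it reaches from about 0.4 to 0.825 m from the base axis. Payload 7 kg.
Tool frame: the origin (TCP) lies midway between the tips of the shut fingers; the grasp point (between the pads) lies 19 mm behind it; z points along the fingers, y is the line along which they close (so a half turn about z gives the same grasp; the last joint's range is limited). The gripper opens to 88 mm and grips with 3 to 60 N. Pads are 19 mm wide; open, the fingers measure 130 mm over their backs; the gripper's body (78 mm by 193 mm) begins 47 mm behind the grasp point.
Start: joints at [-0.987, 0.359, 0.012, 0, -1.224, -0.288], TCP at [0.197, -0.646, 0.227] pointing down, gripper open.
Joint ranges: [-3.07, 3.07], [-1.43, 2.12], [-1.02, 1.25], [-3.03, 1.67], [-3.05, -0], [-3.03, 3.03]. Speed limits (rad/s): [2.39, 2.39, 3.01, 3.14, 3.14, 3.14].

## Interface

Orientations are given as [roll, pitch, yaw] about the fixed x, y, z axes, in that order (R = Rz(yaw) Ry(pitch) Rx(roll)).
In Python, from station import arm, grab_frame, camera_params, spot_in gives the robot as it stands.
- The arm moves only by the shell command python3 -m jog 'ROWS' [FORCE]. ROWS is JSON, a list that holds one entry, the list of rows, each a list of 7 numbers: the shift along the tool's x, y, z in mm, then the turn, a rotation vector about the tool's x, y, z in rad, then the finger opening in mm, from 0 to 87.6. In form: [[[x, y, z, wx, wy, wz, fingers], ...]]. A call has 1 to 20 rows; each row is the pose to reach, as a shift and turn from the pose commanded when the call began, along the tool's axes at that moment; what a row does not reach only later rows make up. A row lasts 1/8 s, in which the tool goes at most 62.5 mm and 10.7 degrees, less where a joint would pass 70% of its speed; a pose out of reach is approached as far as the arm can. A call with a gripper value outside its range is refused whole. The fingers move at their own pace and stop on an object; FORCE is the grip in N (left out, the last holds). Time passes only in rows, so rows that repeat a pose let the fingers close. It gives the time, the measured TCP pose, the force, the opening and the grip force at its end, in the units of the state.
- arm.get_state(): the state, without advancing time (a new reading comes with each control period).
- grab_frame(name): name is "scene" or "top"; returns (picture, depth): 400x640x3 uint8, blue, green, red; 400x640 float32, m along the optical axis (not along the pixel's ray), 0 where there is no reading.
- camera_params(name): a dict with "mtx" (3x3 intrinsics, pixels), "R" (3x3) and "t" (3): a world point X has camera coordinates R X + t. Camera axes: x right, y down, z forward; pixel columns grow to the right and rows downward; lengths in m; the calibration is good to about 2 mm. A picture is of the moment at which its call begins. camera_params takes no time and is no camera call.
- arm.job_done(): hands the job in; it is judged then, once.
Trained networks look in the newest picture that a camera, given by its name, has taken for a name from the list of things; names that differ only in an ending like _2 or _b are one class to them, and where a whole thing is asked for, a point or a joint stands for the part that bears it (a point fixed in the world has none). Each returns a list of dicts, best first, with "confidence" (0 to 1); they miss things now and then, are a little off and sometimes report something else, mostly with a low value. They report only what shows in the picture. A call takes as long as a camera call. They do not tell look-alikes from the thing itself.
- spot_in(query, camera): "uv" ([column, row] in pixels, amid what is visible of it).
The state is a dict: "t": time; "q": joint angles; "qd": joint speeds; "joint_efforts": joint torques, N m; "eef_pos": TCP position; "ee_rot": TCP orientation; "force": force on the tool from outside, world axes, zero at the start; "moment": the same for the moment, N m; "width": finger opening in m; "gripper_force": force on a finger pad.
Only numpy, scipy, OpenCV 4.12 (cv2) and the standard library are available. Lean on these libraries where they do the work, as an engineer would, in place of code of your own. Each camera call takes 0.05 s, during which the arm holds its last target. There are 200 camera calls.

## Working session

There is one attempt and no reset: what is moved stays moved. The work goes in short steps, Python scripts to look and compute and a shell command to move; the robot and the scene stay as the last step left them, time stands still between calls to the robot, and variables do not carry over. Pictures are saved under pics/ and viewed, at most 10 in all, crops included, and the job is handed in when it is done.

```bash
mkdir -p pics; ls
cat > h.py <<'E'
import numpy as np, cv2
from station import arm, grab_frame, camera_params, spot_in
def cloud(name):
    im,d=grab_frame(name); p=camera_params(name); K=np.array(p["mtx"]);R=np.array(p["R"]);t=np.array(p["t"]).ravel()
    v,u=np.mgrid[:400,:640]; c=np.stack([(u-K[0,2])/K[0,0]*d,(v-K[1,2])/K[1,1]*d,d],-1)
    return im,d,(c-t)@R
E
python3 - <<'E'
from h import *
for n in("scene","top"):
    im,d,X=cloud(n); cv2.imwrite(f"pics/{n}0.png",im); np.savez(f"{n}0.npz",im=im,d=d,X=X)
    for q in("dish","lid","rack","box","jar","mug","mill","bowl","spoons"):
        for r in spot_in(q,n)[:3]:
            u,v=map(int,np.round(r["uv"])); print(n,q,(u,v),round(r["confidence"],2),X[v,u].round(3))
print(arm.get_state()["t"])
E
```

```text
pics
scene dish (303, 189) 0.83 [0.476 0.041 0.008]
scene dish (273, 274) 0.73 [ 0.59  -0.219  0.011]
scene dish (304, 179) 0.69 [0.48  0.042 0.05 ]
scene lid (387, 154) 0.78 [0.641 0.191 0.123]
scene rack (389, 181) 0.65 [0.648 0.216 0.003]
scene rack (387, 154) 0.61 [0.641 0.191 0.123]
scene box (219, 282) 0.77 [ 0.527 -0.327  0.055]
scene box (166, 240) 0.67 [ 0.34  -0.321  0.052]
scene box (388, 182) 0.53 [0.65  0.207 0.007]
scene jar (352, 266) 0.75 [ 0.758 -0.14   0.108]
scene mug (394, 223) 0.74 [0.763 0.032 0.088]
scene mill (294, 149) 0.9 [0.394 0.105 0.065]
scene mill (372, 113) 0.74 [0.451 0.431 0.012]
scene mill (300, 190) 0.53 [ 0.502 -0.003  0.061]
scene bowl (373, 113) 0.94 [0.453 0.434 0.011]
scene spoons (273, 276) 0.61 [ 0.589 -0.218 -0.001]
top dish (310, 226) 0.56 [0.48  0.019 0.005]
top dish (277, 255) 0.45 [0.378 0.123 0.081]
top lid (250, 178) 0.73 [0.625 0.217 0.109]
top rack (259, 193) 0.71 [0.59  0.198 0.009]
top box (457, 244) 0.81 [ 0.428 -0.472  0.055]
top box (406, 277) 0.8 [ 0.316 -0.302  0.06 ]
top box (409, 219) 0.71 [ 0.508 -0.312  0.057]
top jar (346, 149) 0.95 [ 0.729 -0.094  0.11 ]
top mug (295, 147) 0.66 [0.755 0.079 0.009]
top mill (278, 253) 0.61 [0.384 0.12  0.081]
top bowl (194, 227) 0.77 [0.467 0.416 0.008]
top bowl (348, 150) 0.41 [ 0.723 -0.1    0.121]
top spoons (380, 198) 0.88 [ 0.583 -0.22   0.01 ]
1.0
```

View pics/scene0.png

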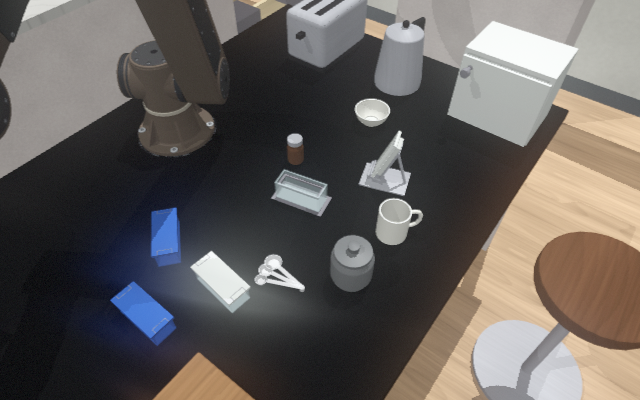

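View pics/top0.png

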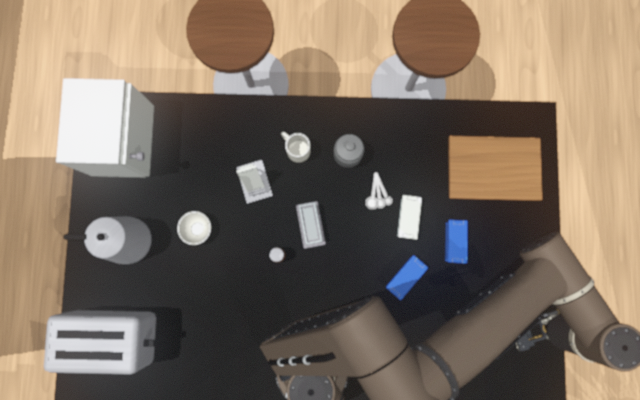

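The box candidates are white at scene (219,282) / top (409,219), and blue at scene (166,240), (142,313) / top (406,277), (457,244). The white one fits, since the blue ones are look-alikes. There is one lid in one rack, at scene (387,165), and one open glass dish, at scene (302,190) / top (311,225). Next I'll confirm these in a crop and fit their poses.

Run:
```python
from h import *
S=np.load("scene0.npz");T=np.load("top0.npz")
a=cv2.resize(S["im"][95:320,180:430],None,fx=1.6*2,fy=3.2/2*1.65,interpolation=3)[:, :]
a=cv2.resize(S["im"][120:320,185:425],(800,600)[:2] if 0 else (720,600),interpolation=cv2.INTER_CUBIC)
cv2.imwrite("pics/crop1.png",a)
def rect(P): 
    (c,s,an)=cv2.minAreaRect((P[:,:2]*1000).astype(np.float32)); return np.round(c,1),np.round(s,1),round(an,1),len(P)
for n,D in(("scene",S),("top",T)):
    X=D["X"];d=D["d"]>0
    def sel(x0,x1,y0,y1,z0,z1): return X[d&(X[...,0]>x0)&(X[...,0]<x1)&(X[...,1]>y0)&(X[...,1]<y1)&(X[...,2]>z0)&(X[...,2]<z1)]
    P=sel(.42,.62,-.39,-.24,.047,.065); print(n,"box",rect(P),np.median(P[:,2]).round(4))
    P=sel(.39,.59,-.06,.11,.05,.07); print(n,"dish rim",rect(P),np.median(P[:,2]).round(4) if len(P) else 0)
    P=sel(.39,.59,-.06,.11,.002,.07); print(n,"dish all",rect(P))
    P=sel(.53,.73,.12,.29,.03,.2); print(n,"lid pts",len(P),P.min(0).round(3),P.max(0).round(3))
    P0=P.copy(); rng=np.random.default_rng(0);best=0
    for _ in range(800):
        q=P[rng.choice(len(P),3,False)]; m=np.cross(q[1]-q[0],q[2]-q[0]); m/=np.linalg.norm(m)+1e-12
        k=abs((P-q[0])@m)<.003
        if k.sum()>best: best=k.sum();kk=k
    Q=P[kk]; c=Q.mean(0); U,s,V=np.linalg.svd(Q-c); print("plane n",V[2].round(3),"c",c.round(4),best,"long",V[0].round(3),"z rng",Q[:,2].min().round(3),Q[:,2].max().round(3))
    P=sel(.5,.75,.1,.31,.0025,.02); print(n,"base",rect(P))
    print("cam",(-np.array(camera_params(n)["R"]).T@np.array(camera_params(n)["t"]).ravel()).round(3))
```

```text
scene box (array([ 518.1, -315.5]), array([ 63.6, 143.1]), 84.2, 1522) 0.0554
scene dish rim (array([474.9,  55. ]), array([144.7, 140.7]), 11.8, 512) 0.0568
scene dish all (array([490. ,  25.2]), array([199.6, 169.4]), 0.1, 2013)
scene lid pts 740 [0.58  0.171 0.03 ] [0.686 0.252 0.163]
plane n [-0.875 -0.332  0.352] c [0.629  0.2069 0.1035] 276 long [-0.337 -0.103 -0.936] z rng 0.03 0.163
scene base (array([625. , 205.1]), array([209.7, 249.8]), 89.9, 1311)
cam [ 1.028 -0.623  0.971]
top box (array([ 515.9, -314. ]), array([ 64.1, 140.2]), 83.2, 761) 0.0547
top dish rim (array([473.6,  57.7]), array([139.7, 134.8]), 12.3, 238) 0.057
top dish all (array([490.2,  25. ]), array([199.5, 169.6]), 0.2, 1257)
top lid pts 544 [0.579 0.175 0.03 ] [0.665 0.252 0.169]
plane n [-0.886 -0.305  0.35 ] c [0.623  0.2153 0.1015] 389 long [-0.33  -0.116 -0.937] z rng 0.03 0.166
top base (array([625.1, 205.1]), array([209.8, 249.6]), 89.9, 1178)
cam [ 0.354 -0.011  1.714]
```

View pics/crop1.png

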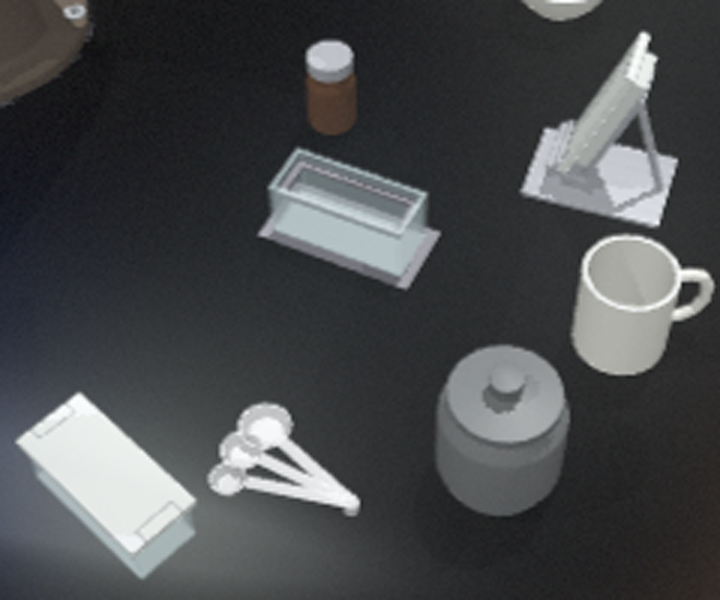

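The crop confirms the white-lidded box at crop (105,470), the open dish at (345,215), the lid leaning in the rack at (610,105), and the mill at (330,85). Next I'll refine the dish and lid poses.

```bash
cat >> h.py <<'E'
from scipy.spatial.transform import Rotation as Ro
def rect(P):
    (c,s,an)=cv2.minAreaRect((P[:,:2]*1000).astype(np.float32)); 
    if s[0]<s[1]: s=s[::-1]; an+=90
    return np.round(c,1),np.round(s,1),round((an+90)%180-90,1),len(P)
def tool(): 
    s=arm.get_state(); return s,np.array(s["eef_pos"]),Ro.from_euler("xyz",s["ee_rot"])
def rel(pos,R):
    "shift mm and rotvec in tool axes to reach the TCP pose"
    s,p,R0=tool(); q=R0.inv()*R
    return (R0.inv().apply(np.array(pos)-p)*1000).round(1), q.as_rotvec().round(3)
E
python3 - <<'E'
from h import *
for n in("scene","top"):
    D=np.load(n+"0.npz");X=D["X"];d=D["d"]>0
    k=d&(np.hypot(X[...,0]-.485,X[...,1]-.022)<.085)&(np.hypot(X[...,0]-.385,X[...,1]-.115)>.045)
    for z0,z1 in((.052,.068),):
        m=(k&(X[...,2]>z0)&(X[...,2]<z1)).astype(np.uint8)
        nn,l,st,_=cv2.connectedComponentsWithStats(m); i=1+st[1:,4].argmax(); P=X[l==i]; print(n,"dish rim",rect(P),np.median(P[:,2]).round(4))
    nv=np.array([-.940*np.cos(.34),-.940*np.sin(.34),.342]); c=np.array([.625,.212,.102])
    k=d&(abs((X-c)@nv)<.008)&(X[...,2]>.035)&(np.linalg.norm(X-c,axis=-1)<.1); Q=X[k]
    for _ in range(3):
        c=np.median(Q,0);V=np.linalg.svd(Q-Q.mean(0),full_matrices=False)[2];nv=V[2]*np.sign(V[2][2]); Q=Q[abs((Q-Q.mean(0))@nv)<.004]
    w=np.cross([0,0,1],-nv);w/=np.linalg.norm(w);u=np.cross(w,nv); u*=np.sign(u[2])
    a=(Q-Q.mean(0))@w;b=(Q-Q.mean(0))@u
    pa=np.percentile(a,[1,99]);pb=np.percentile(b,[1,99])
    print(n,"lid n",nv.round(3),"yaw",np.degrees(np.arctan2(-nv[1],-nv[0])).round(1),"w ext",pa.round(4),"u ext",pb.round(4),"face mid",(Q.mean(0)+w*pa.mean()).round(4),"top end",(Q.mean(0)+w*pa.mean()+u*pb[1]).round(4),len(Q))
E
```

```text
scene dish rim (array([489.2,  16.9]), array([132.5,  60.4]), 10.6, 415) 0.0581
scene lid n [-0.87  -0.338  0.359] yaw 21.2 w ext [-0.0255  0.0388] u ext [-0.0776  0.0587] face mid [0.6285 0.213  0.1077] top end [0.6481 0.2206 0.1625] 289
top dish rim (array([516.1,  25.1]), array([70.7, 53. ]), 12.8, 75) 0.0594
top lid n [-0.887 -0.299  0.351] yaw 18.6 w ext [-0.0302  0.0307] u ext [-0.0712  0.066 ] face mid [0.6234 0.216  0.1028] top end [0.6454 0.2234 0.1646] 415
```

```bash
cat >> h.py <<'E'
def lookR(yaw,pitch,flip=1):
    "tool z pointing along heading yaw, pitch deg below horizontal; tool y horizontal"
    a,b=np.radians([yaw,pitch]); z=np.array([np.cos(b)*np.cos(a),np.cos(b)*np.sin(a),-np.sin(b)])
    y=flip*np.array([-np.sin(a),np.cos(a),0]); return Ro.from_matrix(np.c_[np.cross(y,z),y,z])
E
python3 - <<'E'
from h import *
s,p,R=tool(); print(s["q"],p,s["ee_rot"],R.as_matrix().round(3).tolist())
g=np.array([.6325,.217,.112])
for f in(1,-1):
  for a in(50,):
    Rt=lookR(19.3,a,f); z=Rt.apply([0,0,1]); print(f,a,rel(g+z*.015-z*.10+[0,0,.07],Rt))
E
```

```text
[-9.86883099e-01  3.58602364e-01  1.19093664e-02 -1.01366830e-06
 -1.22406076e+00 -2.88096589e-01] [ 0.19676159 -0.6456823   0.22656361] [-3.14155211e+00  1.30076827e-05 -2.84577636e+00] [[-0.957, -0.292, 0.0], [-0.292, 0.957, -0.0], [-0.0, -0.0, -1.0]]
1 50 (array([-613.7,  695.9,  -20.6]), array([-0.014, -0.698, -0.039]))
-1 50 (array([-613.7,  695.9,  -20.6]), array([-1.061,  0.022,  2.916]))
```

```bash
python3 -m jog '[[[-160,180,-60,0,0,0,87],[-300,350,-80,0,0,0,87],[-614,696,-60,-0.014,-0.698,-0.039,87],[-614,696,-60,-0.014,-0.698,-0.039,87],[-614,696,-60,-0.014,-0.698,-0.039,87],[-614,696,-60,-0.014,-0.698,-0.039,87],[-614,696,-60,-0.014,-0.698,-0.039,87],[-614,696,-60,-0.014,-0.698,-0.039,87],[-614,696,-60,-0.014,-0.698,-0.039,87],[-614,696,-60,-0.014,-0.698,-0.039,87],[-614,696,-60,-0.014,-0.698,-0.039,87],[-614,696,-60,-0.014,-0.698,-0.039,87],[-614,696,-60,-0.014,-0.698,-0.039,87],[-614,696,-60,-0.014,-0.698,-0.039,87],[-614,696,-60,-0.014,-0.698,-0.039,87],[-614,696,-60,-0.014,-0.698,-0.039,87],[-614,696,-60,-0.014,-0.698,-0.039,87],[-614,696,-60,-0.014,-0.698,-0.039,87],[-614,696,-60,-0.014,-0.698,-0.039,87],[-614,696,-60,-0.014,-0.698,-0.039,87]]]' 60
python3 - <<'E'
from h import *
s,p,R=tool(); print(s["t"],np.round(s["q"],3),p.round(3),R.apply([0,0,1]).round(3),s["force"])
g=np.array([.6325,.217,.112])
Rt=lookR(19.3,50); z=Rt.apply([0,0,1]); print(rel(g+z*.015-z*.10+[0,0,.07],Rt),rel(g+z*.015-z*.09,Rt),rel(g+z*.015,Rt))
E
```

```text
t: 3.5
eef_pos: [0.5809, 0.1984, 0.2865]
ee_rot: [-3.142, 0.698, -2.806]
force: [-0.4, -0.0, 0.7]
width: 0.0869
gripper_force: 0.0
3.5 [ 0.561 -0.138 -0.949  1.101 -0.162 -2.84 ] [0.581 0.198 0.286] [ 0.607  0.212 -0.766] [-0.40395153 -0.01095691  0.6780124 ]
(array([25.1,  0.5, 30.3]), array([-0.001, -0.   , -0.001])) (array([70.1,  0.5, 93.9]), array([-0.001, -0.   , -0.001])) (array([ 70.1,   0.6, 183.9]), array([-0.001, -0.   , -0.001]))
```

Run:
```python
from h import *
c=np.array([.6275,.2155,.098]);u=np.array([.323,.113,.94]); g=c+.025*u;print(g)
Rt=lookR(19.3,65); z=Rt.apply([0,0,1]); print(rel(g+z*.015-z*.09,Rt),rel(g+z*.015,Rt))
```

```text
[0.635575 0.218325 0.1215  ]
(array([42. ,  0.7, 91.3]), array([-0.001,  0.262, -0.001])) (array([ 65.3,   0.8, 178.3]), array([-0.001,  0.262, -0.001]))
```

```bash
python3 -m jog '[[[42,0.7,30,0,0.15,0,87],[42,0.7,60,0,0.262,0,87],[42,0.7,91,0,0.262,0,87],[42,0.7,91,0,0.262,0,87],[42,0.7,91,0,0.262,0,87],[42,0.7,91,0,0.262,0,87]]]' 60
python3 - <<'E'
from h import *
s,p,R=tool(); print(s["t"],np.round(s["q"],3),p.round(3),R.apply([0,0,1]).round(3),s["force"])
c=np.array([.6275,.2155,.098]);u=np.array([.323,.113,.94]); g=c+.025*u
Rt=lookR(19.3,65); z=Rt.apply([0,0,1]); print(rel(g+z*.015,Rt))
im,d,X=cloud("scene"); cv2.imwrite("pics/s2.png",cv2.resize(im[60:260,280:520],(720,600),interpolation=2))
E
```

```text
t: 4.25
eef_pos: [0.6055, 0.2076, 0.1915]
ee_rot: [3.141, 0.439, -2.806]
force: [0.4, 0.3, 0.1]
width: 0.0867
gripper_force: 0.0
4.25 [ 0.71   0.096 -0.652  0.374 -0.438 -2.253] [0.605 0.208 0.192] [ 0.401  0.14  -0.905] [0.40620078 0.27826614 0.0872817 ]
(array([ 0.8,  0.2, 92. ]), array([-0.   ,  0.002, -0.001]))
```

View pics/s2.png

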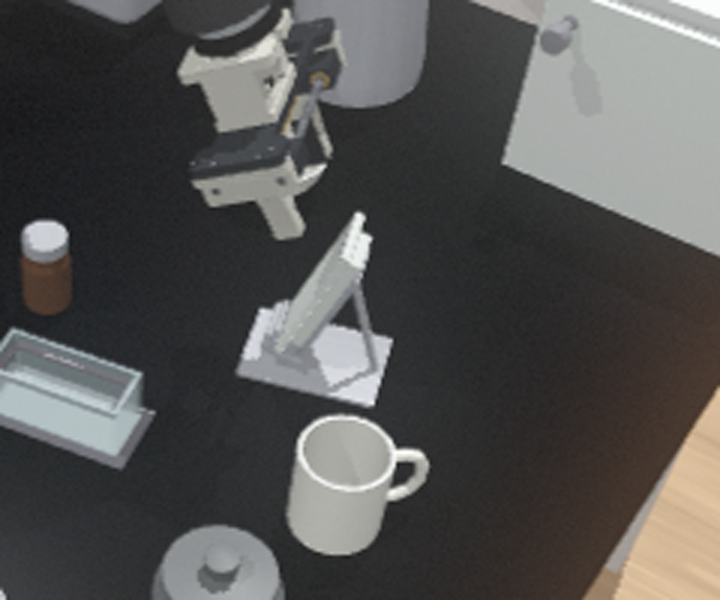

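The gripper hangs above and in front of the lid (crop 250,150), aligned with the approach and clear of everything. Next I'll advance, close and check.

```bash
python3 -m jog '[[[0,0,30,0,0,0,87],[0,0,60,0,0,0,87],[1,0,80,0,0,0,87],[1,0,92,0,0,0,87],[1,0,92,0,0,0,87],[1,0,92,0,0,0,60],[1,0,92,0,0,0,55],[1,0,92,0,0,0,50],[1,0,92,0,0,0,50],[1,0,92,0,0,0,50],[1,0,92,0,0,0,50]]]' 40
python3 - <<'E'
from h import *
s,p,R=tool(); print(s["t"],np.round(s["q"],3),p.round(4),R.apply([0,0,1]).round(3),s["moment"])
u=np.array([.323,.113,.94]); print(rel(p+.18*u,R))
E
```

```text
t: 5.68
eef_pos: [0.6419, 0.2214, 0.1069]
ee_rot: [3.141, 0.438, -2.805]
force: [-3.7, -0.3, 6.3]
width: 0.0616
gripper_force: 40.0
5.675 [ 0.578  0.251 -0.804  0.846 -0.135 -2.632] [0.6419 0.2214 0.1069] [ 0.4    0.14  -0.906] [-0.24530763  1.7987274   0.09245598]
(array([-127.5,    0. , -127.2]), array([0., 0., 0.]))
```

```bash
python3 -m jog '[[[-10,0,-10,0,0,0,50],[-25,0,-25,0,0,0,50],[-45,0,-45,0,0,0,50],[-70,0,-70,0,0,0,50],[-100,0,-100,0,0,0,50],[-127,0,-127,0,0,0,50],[-127,0,-127,0,0,0,50],[-127,0,-127,0,0,0,50]]]' 50
python3 - <<'E'
from h import *
s,p,R=tool(); print(s["t"],np.round(s["q"],3),p.round(4),s["force"],s["width"])
im,d,X=cloud("scene"); cv2.imwrite("pics/s3.png",cv2.resize(im[20:220,260:500],(720,600),interpolation=2))
# place pose, pitch 135; dish (.4895,.020), yaw 11
Rt=lookR(11,135)
# lid centre in tool: measure from design
def place(cx,cy,z,yaw,pit=135):
    Rt=lookR(yaw,pit) if pit<=90 else Ro.from_euler("z",yaw,degrees=True)*Ro.from_euler("y",pit,degrees=True)
    return Rt
print(lookR(19.3,65).as_matrix().round(2),lookR(11,135).as_matrix().round(2))
E
```

```text
t: 6.68
eef_pos: [0.6988, 0.241, 0.2734]
ee_rot: [-3.142, 0.434, -2.805]
force: [-0.7, -0.6, -2.4]
width: 0.0617
gripper_force: 50.0
6.675 [ 0.66   0.196 -0.27   0.209 -0.702 -2.027] [0.6988 0.241  0.2734] [-0.68615776 -0.5564796  -2.36547693] 0.061714265185188744
[[-0.86 -0.33  0.4 ]
 [-0.3   0.94  0.14]
 [-0.42  0.   -0.91]] [[-0.69 -0.19 -0.69]
 [-0.13  0.98 -0.13]
 [ 0.71  0.   -0.71]]
```

View pics/s3.png

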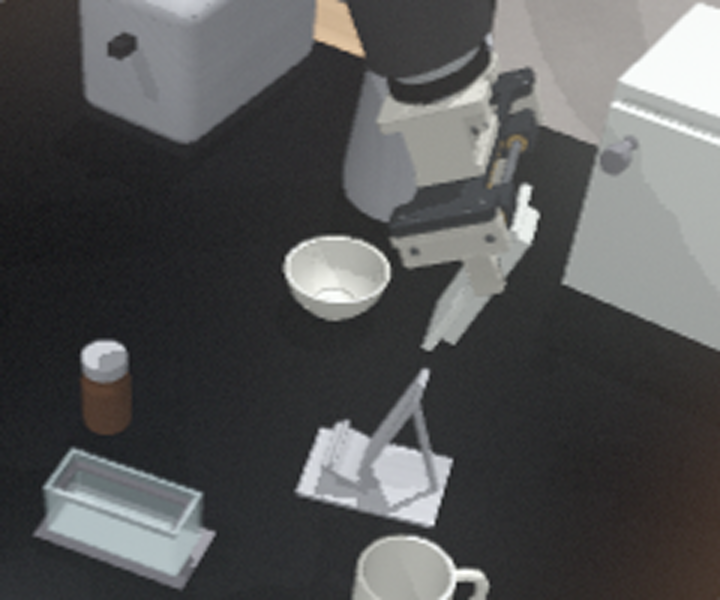

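The lid is out of the rack and held near its upper end, at crop (480,270), with the rack empty at (375,480). Next I'll compute the level pose over the dish.

```bash
cat >> h.py <<'E'
yaw0=np.radians(19.3);t20=np.radians(20)
n0=np.array([-np.cos(t20)*np.cos(yaw0),-np.cos(t20)*np.sin(yaw0),np.sin(t20)]);u0=np.array([np.sin(t20)*np.cos(yaw0),np.sin(t20)*np.sin(yaw0),np.cos(t20)])
L_R=lookR(19.3,65).inv()*Ro.from_matrix(np.c_[u0,np.cross(n0,u0),n0])   # lid orientation in tool
L_p=L_R.apply([-.025,0,-.004])+[0,0,-.015]                             # lid origin in tool (nominal)
def lid_pose(): 
    s,p,R=tool(); return p+R.apply(L_p),R*L_R
def lid_to(pos,yaw):
    Rt=Ro.from_euler("z",yaw,degrees=True)*L_R.inv(); return rel(np.array(pos)-Rt.apply(L_p),Rt)
E
python3 - <<'E'
from h import *
print(lid_pose()[0],lid_pose()[1].as_matrix().round(2).tolist(),lid_to([.49,.02,.20],11), (Ro.from_euler("z",11,degrees=True)*L_R.inv()).as_matrix().round(2).tolist())
E
```

```text
[0.6880909  0.23706929 0.2616914 ] [[0.33, -0.33, -0.89], [0.11, 0.94, -0.31], [0.94, -0.0, 0.34]] (array([ 265.3, -141.6,  -35.1]), array([-0.027,  1.217,  0.151])) [[-0.69, -0.19, -0.69], [-0.13, 0.98, -0.13], [0.71, 0.0, -0.71]]
```

```bash
python3 -m jog '[[[40,-25,-40,0,0.18,0.02,50],[80,-50,-50,-0.01,0.36,0.05,50],[120,-70,-50,-0.01,0.54,0.07,50],[160,-90,-45,-0.02,0.72,0.09,50],[200,-110,-40,-0.02,0.9,0.11,50],[240,-130,-35,-0.02,1.08,0.13,50],[265,-142,-35,-0.027,1.217,0.151,50],[265,-142,-35,-0.027,1.217,0.151,50],[265,-142,-35,-0.027,1.217,0.151,50],[265,-142,-35,-0.027,1.217,0.151,50],[265,-142,-35,-0.027,1.217,0.151,50]]]' 50
cat > meas.py <<'E'
from h import *
import sys
s,p,R=tool(); print(s["t"],np.round(s["q"],3),p.round(4),s["width"])
print("lid nominal",lid_pose()[0].round(4),lid_pose()[1].as_matrix()[:,2].round(3))
lp=lid_pose()[0]
for n in("scene","top"):
    im,d,X=cloud(n); np.savez(n+sys.argv[1]+".npz",im=im,d=d,X=X)
    z=lp[2]+.008
    P=X[(d>0)&(abs(X[...,2]-z)<.02)&(np.hypot(X[...,0]-lp[0],X[...,1]-lp[1])<.09)]
    if len(P)>50:
        A=np.c_[P[:,:2]-lp[:2],np.ones(len(P))]; k=np.ones(len(P),bool)
        for _ in range(6):
            co=np.linalg.lstsq(A[k],P[k,2],rcond=None)[0]; k=abs(A@co-P[:,2])<.003
        print(n,"plane",co.round(4),k.sum(),rect(P[k]))
    cv2.imwrite(f"pics/{n}{sys.argv[1]}.png",im)
E
python3 meas.py 4
python3 - <<'E'
import cv2,numpy as np
a=cv2.imread("pics/scene4.png")[80:280,180:420];b=cv2.imread("pics/top4.png")[150:290,240:380]
cv2.imwrite("pics/c4.png",np.hstack([cv2.resize(a,(400,340),interpolation=2),cv2.resize(b,(340,340),interpolation=2)]))
E
```

```text
t: 8.1
eef_pos: [0.5062, 0.0236, 0.196]
ee_rot: [3.141, -0.779, -2.948]
force: [-0.6, -0.0, -1.3]
width: 0.062
gripper_force: 50.0
8.1 [ 0.347  0.606  0.138 -0.113 -1.874 -1.714] [0.5062 0.0236 0.196 ] 0.061959504065736984
lid nominal [0.492  0.0208 0.2025] [-0.006 -0.002  1.   ]
scene plane [ 0.0087 -0.0083  0.2121] 552 (array([467.4,  13.2]), array([100.1,  84. ]), 5.4, 552)
top plane [ 1.000e-04 -7.700e-03  2.115e-01] 594 (array([487. ,  22.1]), array([139.5,  92.5]), 10.8, 594)
```

View pics/c4.png

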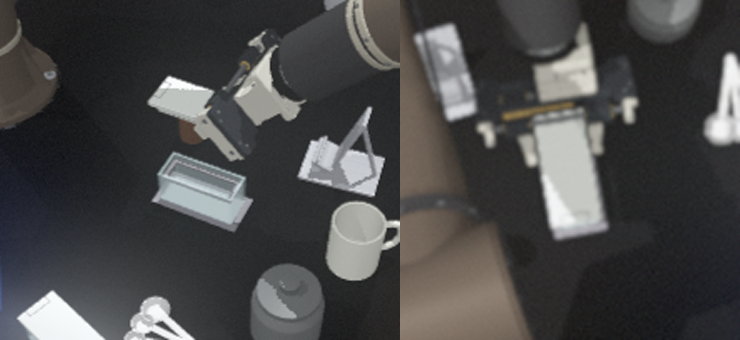

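The scene half of the picture shows the lid level above the dish: lid at (180,98), dish at (205,190). The top half shows the lid at (570,170) hiding the dish. The fit has only 1.5 mm of clearance, so I'll fit the dish rim and the held lid in the same camera and use the relative error.

```bash
cat > fit.py <<'E'
from h import *
from scipy.optimize import minimize
from scipy.ndimage import map_coordinates
def proj(n,P):
    p=camera_params(n); c=P@np.array(p["R"]).T+np.array(p["t"]).ravel(); q=c@np.array(p["mtx"]).T; return q[:,:2]/q[:,2:]
def rectpts(L,W,N=160):
    s=np.linspace(-.5,.5,N); return np.r_[np.c_[s*L,0*s+W/2],np.c_[s*L,0*s-W/2],np.c_[0*s+L/2,s*W],np.c_[0*s-L/2,s*W]]
def score(n,G,shapes,x):
    c,s=np.cos(x[2]),np.sin(x[2]); tot=0
    for L,W,z,sides in shapes:
        Q=rectpts(L,W).reshape(4,-1,2)
        for i in sides:
            q=Q[i]; e=(q[-1]-q[0])/np.linalg.norm(q[-1]-q[0])
            w=np.c_[x[0]+c*q[:,0]-s*q[:,1],x[1]+s*q[:,0]+c*q[:,1],np.full(len(q),z)]
            uv=proj(n,w); tv=uv[-1]-uv[0]; l=np.linalg.norm(tv); nv=np.array([-tv[1],tv[0]])/l
            g=sum(abs(map_coordinates(gy,[uv[:,1],uv[:,0]],order=1)*nv[1]+map_coordinates(gx,[uv[:,1],uv[:,0]],order=1)*nv[0]) for gx,gy in G)
            tot+=np.minimum(g,G.cap).mean()*l
    return -tot
class GL(list): pass
def fit(n,im,shapes,x0,yawfix=False):
    G=GL()
    b=cv2.GaussianBlur(im.astype(np.float32).mean(2),(0,0),.8)
    G.append((cv2.Scharr(b,-1,1,0)/32,cv2.Scharr(b,-1,0,1)/32)); G.cap=40
    best=None
    for dx in np.arange(-.01,.0101,.0025):
        for dy in np.arange(-.01,.0101,.0025):
            for da in ((0,) if yawfix else np.radians([-3,-1.5,0,1.5,3])):
                v=score(n,G,shapes,[x0[0]+dx,x0[1]+dy,x0[2]+da])
                if best is None or v<best[0]: best=(v,[x0[0]+dx,x0[1]+dy,x0[2]+da])
    f=(lambda y:score(n,G,shapes,[y[0]/1e3,y[1]/1e3,best[1][2] if yawfix else y[2]/100]))
    y0=[best[1][0]*1e3,best[1][1]*1e3]+([] if yawfix else [best[1][2]*100])
    r=minimize(f,y0,method="Nelder-Mead",options=dict(initial_simplex=np.array([y0]+[np.array(y0)+1.5*np.eye(len(y0))[i] for i in range(len(y0))])))
    x=[r.x[0]/1e3,r.x[1]/1e3,best[1][2] if yawfix else r.x[2]/100]; return np.array(x),-r.fun
def draw(n,im,shapes,x,f=4):
    o=cv2.resize(im,None,fx=f,fy=f,interpolation=2);c,s=np.cos(x[2]),np.sin(x[2])
    for L,W,z,sides in shapes:
        q=np.array([[L,W],[-L,W],[-L,-W],[L,-W]])/2; w=np.c_[x[0]+c*q[:,0]-s*q[:,1],x[1]+s*q[:,0]+c*q[:,1],np.full(4,z)]
        cv2.polylines(o,[np.round((proj(n,w)+.5)*f-.5).astype(int)],True,(0,0,255),1)
    return o
E
cat > f1.py <<'E'
from fit import *
D=[(.130,.054,.06,range(4)),(.122,.046,.06,range(4))]
tiles=[]
for n in("scene","top"):
    for k in("0","4"):
        im=np.load(n+k+".npz")["im"]
        if k=="0" or n=="scene":
            x,v=fit(n,im,D,[.49,.02,np.radians(11)]); print(n,k,"dish",x[:2].round(4),np.degrees(x[2]).round(2),round(v))
            if k=="0": c=proj(n,np.array([[x[0],x[1],.05]]))[0]; o=draw(n,im,D,x); a,b=(c*4).astype(int); tiles.append(cv2.resize(o[b-150:b+150,a-150:a+150],(380,380)))
    lp,LR=lid_pose(); yaw=np.arctan2(*LR.as_matrix()[[1,0],0]); zt=.2125 # top face
    Ls=[(.140,.062,lp[2]+.008,(0,1,3)),(.140,.062,lp[2],(3,))]
    im=np.load(n+"4.npz")["im"]
    x,v=fit(n,im,Ls,[lp[0],lp[1],yaw],True); print(n,"lid",x[:2].round(4),"nominal",lp.round(4),"yaw",np.degrees(yaw).round(2),"tool y",tool()[2].apply([0,1,0]).round(3))
    o=draw(n,im,Ls[:1],x); c=proj(n,np.array([[x[0],x[1],.2]]))[0]; a,b=(c*4).astype(int); tiles.append(cv2.resize(o[b-150:b+150,a-150:a+150],(380,380)))
cv2.imwrite("pics/fit1.png",cv2.resize(np.vstack([np.hstack(tiles[:2]),np.hstack(tiles[2:])]),(600,600)))
E
python3 f1.py
```

```text
Traceback (most recent call last):
  File "f1.py", line 8, in <module>
    x,v=fit(n,im,D,[.49,.02,np.radians(11)]); print(n,k,"dish",x[:2].round(4),np.degrees(x[2]).round(2),round(v))
        ~~~^^^^^^^^^^^^^^^^^^^^^^^^^^^^^^^^^
  File "fit.py", line 28, in fit
    v=score(n,G,shapes,[x0[0]+dx,x0[1]+dy,x0[2]+da])
  File "fit.py", line 15, in score
    uv=proj(n,w); tv=uv[-1]-uv[0]; l=np.linalg.norm(tv); nv=np.array([-tv[1],tv[0]])/l
  File "fit.py", line 5, in proj
    p=camera_params(n); c=P@np.array(p["R"]).T+np.array(p["t"]).ravel(); q=c@np.array(p["mtx"]).T; return q[:,:2]/q[:,2:]
ValueError: time passes only in moves, steps and waits
```

Too many parameter calls, so I'll cache them.

```bash
sed -i 's/^def proj(n,P):/CP={k:camera_params(k) for k in ("scene","top")}\ndef proj(n,P):/; s/p=camera_params(n); c=P@/p=CP[n]; c=P@/' fit.py; python3 f1.py
```

```text
scene 0 dish [0.4825 0.0202] 11.34 4831
scene 4 dish [0.4825 0.0202] 11.51 4578
scene lid [0.4849 0.0171] nominal [0.4918 0.0206 0.2021] yaw 11.06 tool y [-0.192  0.981  0.001]
top 0 dish [0.4905 0.0311] 11.99 4029
top lid [0.4846 0.0204] nominal [0.4918 0.0206 0.2021] yaw 11.06 tool y [-0.192  0.981  0.001]
```

View pics/fit1.png

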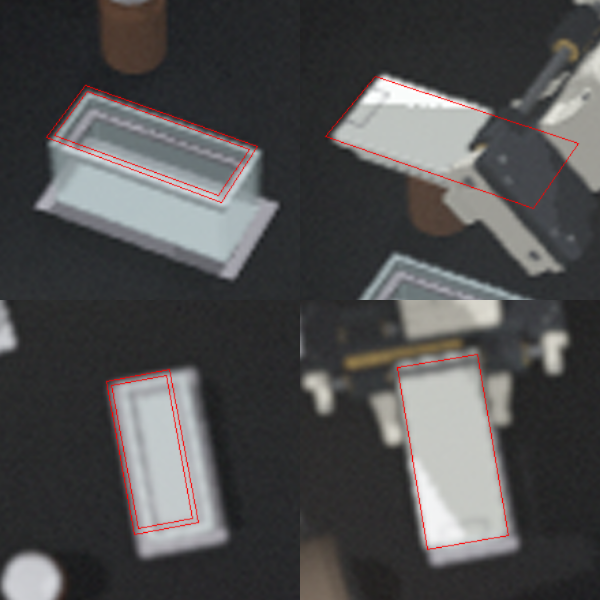

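Run:
```python
import numpy as np
def show(n,k,r,f):
    D=np.load(n+k+".npz");z=D["X"][...,2]*1000;d=D["d"]
    for v in range(r[0],r[1]): print(v,''.join(f(z[v,u]) if d[v,u]>0 else ' ' for u in range(r[2],r[3])))
g=lambda z:'.' if z<1.5 else 'm' if z<4.5 else ',' if z<12 else '+' if z<40 else 's' if z<54.5 else '#' if z<66 else '?'
print("scene0 from col 268");show("scene","0",(168,216),(268) and (0,0,0,0) and None or (168,216,268,334),g) if 0 else show("scene","0",(168,216,268,334),g)
print("top0");show("top","0",(196,254,290,332),g)
```

```text
scene0 from col 268
168 ..........m,....,.m...m...m......m..m....m..mm.,...m.m.m.....m....
169 .m...m..m.mmm,.m#.m....m.m.mm....m......mm..m......m..,........m,m
170 .........m.m...m####m....m..mmm..mm.mm............m.m..mm..mm.m...
171 ,..mm.m........#######m...m..m..m....m.....mm.......m..m.m.m.mmmm.
172 ,........m....###########...m........m.m......mm...mm....mmm m....
173 mmmm,m..,.m...##ssss########..m..m.mm.m..,..m....,....,...m..mm..,
174 ......mm..m..###sssss##########..m...m........m..mmm..m...m.m....m
175 mm..m.......###ssssssssss#########mmm..m....mmm..m .......m....m..
176 ....m...m..###sssssss#s#ssssss#######.m.m.........m....m........m.
177 m.mm..m.mm.##sssss+++sss#ssssss#s#######.......m.m...mm.,..m......
178 .....m....###ssss+++++++sssssssssss########.mm..............m..m.m
179 m.....,..###ssss+++++++++++ssssssssss########.,m....m.m..m...m....
180 .m..mm..###sssss+++++++++++++ssssssssssss#######m...m...m..mmm....
181 ....m...##s#sss+++++++++++++++++ssssssssssss#######.....m..m......
182 .......###ssss+ ++,++++++++++++++++sssssssssss########..m,........
183 ...m...####
[... 4358 characters left out ...]
.....m...m.m.,m#+s.,++mm.sssss##m..,mm....
240 m,.m,....m....,##ssssssssssss###m.mm ....m
241 m...m..m.....mm###ssss#s####?##s.,,..,m...
242 m,.,mm.m.,,.,.m.#ss##ss# #s++m..mmm...m.,m
243 ......m...,,m..ms###ss+,m...,m,...m,,m...m
244 m.m...m,m..m,...++m...,,m.,..m,,m,...,....
245 .....,..mm.m...m..,..m,.m..,,.... ,mm..,.,
246 mm.,..m..m..m....mm..mm,,m..m,,.,.m..m.m,.
247 mm.m...m.mm...mmm,.m .m.mm....,...m..,.mmm
248 ...mm.......m.mmm......m...,..,,.......,m.
249 .m...m....m.,,mm. ...m.m.mm......m.,m.....
250 ..,......,...mm..,.,....,mmmm,,.,mm.......
251 ...m..m.......m..m,,,m..m.m..,,,..m.,.m..,
252 m....m.,m.,.m....m....m...m,....m..m,m.,m.
253 m..mmm..........m..,.......m.m.... ..,..m.
```

Depth silhouettes are sharp, so I'll fit both objects with them instead.

```bash
cat > sil.py <<'E'
from fit import *
def hullmask(n,x,L,W,z0,z1,ss=8):
    c,s=np.cos(x[2]),np.sin(x[2]); q=np.array([[L,W],[-L,W],[-L,-W],[L,-W]])/2
    w=np.r_[tuple(np.c_[x[0]+c*q[:,0]-s*q[:,1],x[1]+s*q[:,0]+c*q[:,1],np.full(4,z)] for z in(z0,z1))]
    uv=cv2.convexHull(((proj(n,w)+.5)*ss-.5).astype(np.float32)).reshape(-1,2)
    m=np.zeros((400*ss,640*ss),np.uint8); cv2.fillConvexPoly(m,np.round(uv*16).astype(np.int32),255,shift=4)
    return cv2.resize(m,(640,400),interpolation=cv2.INTER_AREA).astype(np.float32)/255
def silfit(n,M,valid,x0,dims,yawfix=False):
    M=M.astype(np.float32)
    f=lambda y:float((np.square(hullmask(n,[y[0]/1e3,y[1]/1e3,x0[2] if yawfix else y[2]/50],*dims)-M)*valid).sum())
    y0=np.array([x0[0]*1e3,x0[1]*1e3]+([] if yawfix else [x0[2]*50]))
    for st in (5,1.5): 
        r=minimize(f,y0,method="Nelder-Mead",options=dict(xatol=.05,fatol=.05,maxiter=90,initial_simplex=np.array([y0]+[y0+st*e for e in np.eye(len(y0))]))); y0=r.x
    return np.array([y0[0]/1e3,y0[1]/1e3,x0[2] if yawfix else y0[2]/50]),r.fun
def near(X,d,p,r): return (d>0)&(np.hypot(X[...,0]-p[0],X[...,1]-p[1])<r)
def clean(m):
    nn,l,st,_=cv2.connectedComponentsWithStats(m.astype(np.uint8)); return l==1+st[1:,4].argmax()
E
cat > f2.py <<'E'
from sil import *
lp,LR=lid_pose(); yaw=np.arctan2(*LR.as_matrix()[[1,0],0]); ax=LR.as_matrix()[:,0]
for n in("scene","top"):
    D=np.load(n+"0.npz");X,d=D["X"],D["d"]
    m=clean(near(X,d,(.49,.02),.09)&(np.hypot(X[...,0]-.385,X[...,1]-.115)>.04)&(X[...,2]>.022)&(X[...,2]<.07))
    cn,_=cv2.findContours(m.astype(np.uint8),0,2); F=np.zeros((400,640),np.uint8); cv2.drawContours(F,cn,-1,1,-1)
    v=cv2.dilate(F,np.ones((9,9)))
    x,e=silfit(n,F,v,[.487,.02,np.radians(11.3)],(.130,.054,.022,.06)); print(n,"dish",x[:2].round(4),np.degrees(x[2]).round(2),round(e,1))
    B=near(X,d,(.517,-.315),.1)&(X[...,2]>.022)&(X[...,2]<.07); B=clean(B)
    x,e=silfit(n,B,cv2.dilate(B.astype(np.uint8),np.ones((9,9))) & ~((X[...,2]>.0)&(X[...,2]<.05)&B).astype(np.uint8),[.517,-.315,np.radians(-6.2)],(.14,.062,.047,.055)); print(n,"box",x[:2].round(4),np.degrees(x[2]).round(2),round(e,1))
    D=np.load(n+"4.npz");X,d=D["X"],D["d"]
    m=clean(near(X,d,lp,.1)&(abs(X[...,2]-lp[2]-.003)<.012)&((X-lp)@ax<0.02))
    # valid: pixels whose ray at the lid's top plane lies at lid-x < -5 mm
    p=CP[n];K=np.array(p["mtx"]);R=np.array(p["R"]);C=-R.T@np.array(p["t"]).ravel(); vv,uu=np.mgrid[:400,:640]
    ray=np.stack([(uu-K[0,2])/K[0,0],(vv-K[1,2])/K[1,1],np.ones_like(uu)],-1)@R; k=(lp[2]+.008-C[2])/ray[...,2]; W=C+ray*k[...,None]
    val=((W-lp)@ax< -.01)&(np.hypot(W[...,0]-lp[0],W[...,1]-lp[1])<.1)
    for yf in(True,False):
        x,e=silfit(n,m,val,[lp[0]-.005,lp[1],yaw],(.140,.062,lp[2]+.000,lp[2]+.008),yf); print(n,"lid",x[:2].round(4),np.degrees(x[2]).round(2),round(e,1),"in lid axes vs nominal",(LR.inv().apply(np.r_[x[:2],lp[2]]-lp)*1000).round(1))
print("nominal",lp,np.degrees(yaw))
E
python3 f2.py
```

```text
scene dish [0.4885 0.018 ] 11.91 20.9
scene box [ 0.5179 -0.3157] -6.45 10.5
scene lid [0.4883 0.0212] 11.06 13.0 in lid axes vs nominal [-3.3  1.3  0. ]
scene lid [0.4882 0.0209] 10.72 12.7 in lid axes vs nominal [-3.5  0.9  0. ]
top dish [0.4864 0.019 ] 12.14 10.3
top box [ 0.5159 -0.3139] -6.09 14.3
top lid [0.4876 0.0215] 11.06 20.7 in lid axes vs nominal [-4.   1.7  0. ]
top lid [0.4875 0.0219] 11.55 20.5 in lid axes vs nominal [-4.  2.  0.]
nominal [0.49180625 0.02064994 0.20212801] 11.057376337591206
```

```bash
echo 'L_p=L_p+L_R.apply([-.0037,.0014,0])' >> h.py
python3 - <<'E'
from h import *
print(lid_pose()[1].as_matrix().round(3).tolist()); print(lid_to([.4875,.0185,.088],12.0))
E
```

```text
[[0.981, -0.192, -0.005], [0.192, 0.981, -0.001], [0.005, 0.001, 1.0]]
(array([-79.7,  -2.5,  81.8]), array([ 0.012,  0.005, -0.011]))
```

```bash
python3 -m jog '[[[-30,-2.5,30,0.012,0.005,-0.011,50],[-55,-2.5,56,0.012,0.005,-0.011,50],[-72,-2.5,74,0.012,0.005,-0.011,50],[-80,-2.5,82,0.012,0.005,-0.011,50],[-80,-2.5,82,0.012,0.005,-0.011,50],[-80,-2.5,82,0.012,0.005,-0.011,50],[-80,-2.5,82,0.012,0.005,-0.011,50]]]' 50
python3 meas.py 5
sed -e 's/"4.npz"/"5.npz"/' f2.py > f3.py; python3 f3.py | grep -E "lid|nom"; python3 -c "
from h import *
print(lid_pose()[1].as_matrix().round(3).tolist()); print(lid_to([.4875,.0185,.088],12.0))"
```

```text
t: 9.07
eef_pos: [0.5057, 0.0205, 0.081]
ee_rot: [-3.141, -0.786, -2.933]
force: [-0.1, -0.2, -1.7]
width: 0.0616
gripper_force: 50.0
9.075 [ 0.349  0.719  0.047 -0.099 -1.68  -1.681] [0.5057 0.0205 0.081 ] 0.06164168049648112
lid nominal [0.4877 0.0182 0.0876] [0.001 0.    1.   ]
scene plane [ 0.0014 -0.0108  0.0971] 542 (array([470.5,  17. ]), array([106.1,  93.2]), 2.2, 542)
top plane [0.0173 0.005  0.0964] 444 (array([486.3,  18.1]), array([139.3,  92.1]), 12.5, 444)
scene lid [0.4878 0.0185] 11.95 10.0 in lid axes vs nominal [0.4 0.3 0. ]
scene lid [0.4878 0.0184] 11.9 10.0 in lid axes vs nominal [0.4 0.3 0. ]
top lid [0.487 0.018] 11.95 29.2 in lid axes vs nominal [-0.5  0.1 -0. ]
top lid [0.487  0.0185] 12.45 29.1 in lid axes vs nominal [-0.5  0.5 -0. ]
nominal [0.48752067 0.01810374 0.08736048] 11.952261429139487
[[0.978, -0.207, 0.001], [0.207, 0.978, 0.0], [-0.001, -0.0, 1.0]]
(array([ 0.4,  0.4, -0.5]), array([ 0.   , -0.001, -0.001]))
```

The relative error is about 0.7 mm. Next I'll lower slowly into the mouth and watch the force.

```bash
python3 -m jog '[[[-4,0.2,4,0,0,0,50],[-8,0.2,8,0,0,0,50],[-10,0.2,10,0,0,0,50],[-11,0.2,11,0,0,0,50],[-11,0.2,11,0,0,0,50]]]' 50; python3 -m jog '[[[-1,0,1,0,0,0,50],[-2,0,2,0,0,0,50],[-3,0,3,0,0,0,50],[-3,0,3,0,0,0,50]]]' 50
python3 -c "
from h import *
print(lid_pose()[0],lid_pose()[1].as_matrix()[:,2].round(3),arm.get_state()['moment'])"
```

```text
t: 9.8
eef_pos: [0.5051, 0.0205, 0.0644]
ee_rot: [-3.141, -0.788, -2.933]
force: [-0.5, 0.1, -1.6]
width: 0.0614
gripper_force: 50.0
t: 10.3
eef_pos: [0.505, 0.0206, 0.0602]
ee_rot: [-3.141, -0.788, -2.933]
force: [-0.9, -0.9, -0.8]
width: 0.0615
gripper_force: 50.0
[0.48703248 0.01818075 0.06683369] [0.003 0.001 1.   ] [ 0.48372966 -2.52654497 -0.04750521]
```

It is inside the mouth with no contact force. Next I'll press down.

```bash
python3 -m jog '[[[-1,0,1,0,0,0,50],[-2,0,2,0,0,0,50],[-3,0,3,0,0,0,50],[-3,0,3,0,0,0,50]]]' 60; python3 -m jog '[[[-0.7,0,0.7,0,0,0,50],[-1.4,0,1.4,0,0,0,50],[-2,0,2,0,0,0,50],[-2,0,2,0,0,0,50]]]' 60
python3 -c "
from h import *
print(lid_pose()[0],lid_pose()[1].as_matrix()[:,2].round(3),arm.get_state()['moment'])"
```

```text
t: 10.8
eef_pos: [0.5051, 0.0206, 0.0569]
ee_rot: [-3.141, -0.788, -2.933]
force: [0.1, 0.9, 4.7]
width: 0.0614
gripper_force: 60.0
t: 11.3
eef_pos: [0.5051, 0.0206, 0.0542]
ee_rot: [-3.141, -0.788, -2.933]
force: [0.2, 1.2, 5.3]
width: 0.0612
gripper_force: 60.0
[0.48714859 0.01817527 0.06089773] [0.003 0.001 1.   ] [ 0.69043029 -0.83362257 -0.40764538]
```

```bash
python3 -m jog '[[[-0.7,0,0.7,0,0,0,50],[-1.4,0,1.4,0,0,0,50],[-1.8,0,1.8,0,0,0,50],[-1.8,0,1.8,0,0,0,50]]]' 60
python3 meas.py 6 | grep -E "plane|nominal"
python3 - <<'E'
from h import *
for n in ("scene","top"):
    D=np.load(n+"6.npz");X=D["X"];k=(D["d"]>0)&(np.hypot(X[...,0]-.487,X[...,1]-.018)<.07)&(abs(X[...,2]-.068)<.012)&(X[...,0]<.47); print(n,np.median(X[k][:,2]).round(4),k.sum())
E
```

```text
t: 11.8
eef_pos: [0.5051, 0.0205, 0.0527]
ee_rot: [-3.141, -0.789, -2.932]
force: [0.6, 1.1, 11.7]
width: 0.0615
gripper_force: 60.0
lid nominal [0.4871 0.0181 0.0594] [0.003 0.001 1.   ]
scene plane [ 0.0005 -0.0097  0.0688] 533 (array([473. ,  18.8]), array([111.7,  78.2]), 15.1, 533)
top plane [0.0163 0.004  0.0689] 436 (array([485.4,  20.8]), array([139.2,  86.3]), 12.7, 436)
scene 0.0689 330
top 0.0683 285
```

The flange is about at the rim, with force rising. Next I'll release, retreat, and press at the centre with closed fingers pointing down.

```bash
python3 -m jog '[[[-1.8,0,1.8,0,0,0,75],[0,0,0,0,0,0,80],[0,0,0,0,0,0,87],[0,0,-20,0,0,0,87],[0,0,-50,0,0,0,87],[0,0,-90,0,0,0,87],[0,0,-110,0,0,0,87],[0,0,-110,0,0,0,40],[0,0,-110,0,0,0,0]]]' 20
cat > f4.py <<'E'
from sil import *
import sys
lp=np.array([.487,.018,.06]); out=[]
for n in("scene","top"):
    im,d,X=cloud(n); np.savez(n+sys.argv[1]+".npz",im=im,d=d,X=X); cv2.imwrite(f"pics/{n}{sys.argv[1]}.png",im)
    m=clean(near(X,d,lp,.09)&(abs(X[...,2]-.068)<.012)); P=X[m&(np.hypot(X[...,0]-.487,X[...,1]-.018)<.06)]; P=P[abs(P[:,2]-np.median(P[:,2]))<.004]
    co=np.linalg.lstsq(np.c_[P[:,:2]-lp[:2],np.ones(len(P))],P[:,2],rcond=None)[0]
    x,e=silfit(n,m,cv2.dilate(m.astype(np.uint8),np.ones((7,7)))*((X[...,2]<.08)|(d==0)),[.487,.018,np.radians(12)],(.140,.062,.060,.068)); print(n,"lid",x[:2].round(4),np.degrees(x[2]).round(2),round(e,1),"plane",co.round(4),len(P))
E
python3 f4.py 7
python3 - <<'E'
from h import *
s,p,R=tool(); print(s["t"],p,s["q"])
Rt=lookR(12,90); print(rel([.4875,.0185,.13],Rt),rel([.4875,.0185,.30],Rt))
E
```

```text
t: 13.02
eef_pos: [0.5805, 0.0367, 0.1274]
ee_rot: [-3.141, -0.79, -2.933]
force: [0.3, -0.7, 0.4]
width: 0.0724
gripper_force: 0.0
scene lid [0.4881 0.0174] 11.96 16.7 plane [0.0003 0.0013 0.0685] 760
top lid [0.4862 0.0183] 12.2 14.1 plane [ 0.     -0.0032  0.0683] 448
13.125 [0.58041227 0.03655927 0.12751514] [ 0.33600634  0.7830041   0.29934352 -0.09454776 -1.87180515 -1.68920925]
(array([68.4,  1.6, 65.5]), array([ 0.   , -0.79 , -0.001])) (array([189.1,   1.5, -54.2]), array([ 0.   , -0.79 , -0.001]))
```

```bash
python3 -m jog '[[[60,1.5,-20,0,-0.18,0,0],[85,1.5,-10,0,-0.36,0,0],[90,1.5,10,0,-0.54,0,0],[80,1.5,40,0,-0.72,0,0],[68.4,1.5,65.5,0,-0.79,0,0],[68.4,1.5,65.5,0,-0.79,0,0],[68.4,1.5,65.5,0,-0.79,0,0],[68.4,1.5,65.5,0,-0.79,0,0]]]' 20
python3 -m jog '[[[0,0,25,0,0,0,0],[0,0,50,0,0,0,0],[0,0,57,0,0,0,0],[0,0,60,0,0,0,0],[0,0,61.5,0,0,0,0],[0,0,61.5,0,0,0,0]]]'
python3 -c "
from h import *
print(tool()[1],tool()[0]['ee_rot'])"
```

```text
t: 14.12
eef_pos: [0.4896, 0.019, 0.1309]
ee_rot: [-3.141, 0.002, -2.933]
force: [-0.3, 0.3, 0.5]
width: 0.0006
gripper_force: 0.0
t: 14.88
eef_pos: [0.489, 0.0188, 0.0696]
ee_rot: [-3.141, 0.003, -2.933]
force: [0.2, 0.1, 0.3]
width: 0.0
gripper_force: 0.0
[0.48895369 0.01875437 0.06957343] [-3.14134128e+00  2.80731350e-03 -2.93293240e+00]
```

```bash
python3 -m jog '[[[-1.5,0,1,0,0,0,0],[-1.5,0,2,0,0,0,0],[-1.5,0,2.5,0,0,0,0],[-1.5,0,2.5,0,0,0,0]]]'; python3 -m jog '[[[0,0,1,0,0,0,0],[0,0,2,0,0,0,0],[0,0,2,0,0,0,0]]]'
```

```text
t: 15.38
eef_pos: [0.4905, 0.0191, 0.0682]
ee_rot: [-3.141, 0.003, -2.932]
force: [-7.4, 1.2, 17.2]
width: 0.0007
gripper_force: 8.7
t: 15.75
eef_pos: [0.4906, 0.0191, 0.0681]
ee_rot: [-3.141, 0.004, -2.931]
force: [-15.7, 2.3, 40.8]
width: 0.0004
gripper_force: 20.1
```

The lid is hard home, with its top at 68.1 mm. Next is the box.

```bash
python3 -m jog '[[[0,0,-10,0,0,0,0],[0,0,-60,0,0,0,40],[0,0,-110,0,0,0,87]]]' 40
python3 - <<'E'
from h import *
print(tool()[1]);Rt=lookR(-6.25,90)
print(rel([.5165,-.3150,.14],Rt),rel([.5165,-.3150,.036],Rt))
E
```

```text
t: 16.12
eef_pos: [0.4895, 0.0187, 0.1758]
ee_rot: [-3.141, 0.001, -2.933]
force: [1.9, 0.1, 0.2]
width: 0.015
gripper_force: 0.0
[0.48948362 0.01872996 0.17580359]
(array([  42.7, -332.1,   36. ]), array([-0.001,  0.001,  0.318])) (array([  42.8, -332. ,  140. ]), array([-0.001,  0.001,  0.318]))
```

```bash
python3 -m jog '[[[0,-60,0,0,0,0.1,87],[20,-130,0,0,0,0.2,87],[43,-332,0,0,0,0.318,87],[43,-332,0,0,0,0.318,87],[43,-332,0,0,0,0.318,87],[43,-332,36,0,0,0.318,87],[43,-332,36,0,0,0.318,87],[43,-332,36,0,0,0.318,87],[43,-332,36,0,0,0.318,87]]]' 40
cat > f5.py <<'E'
from h import *
im,d,X=cloud("scene"); cv2.imwrite("pics/s8.png",cv2.resize(im[170:350,140:380],(720,540),interpolation=2))
Rt=lookR(-6.25,90); print(tool()[1],rel([.5165,-.3150,.036],Rt))
E
python3 f5.py
```

```text
t: 17.25
eef_pos: [0.5174, -0.3141, 0.1399]
ee_rot: [-3.141, 0.004, 3.034]
force: [0.3, 0.4, 0.2]
width: 0.0863
gripper_force: 0.0
[ 0.5173987  -0.31403848  0.13996738] (array([  1.2,  -1. , 104. ]), array([-0.   ,  0.004,  0.001]))
```

View pics/s8.png

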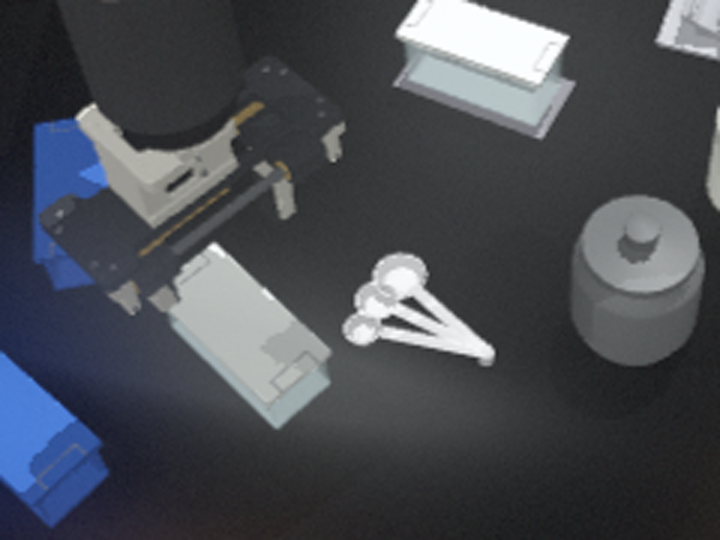

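The lid sits flush on the dish at crop (485,40), and the gripper straddles the white box at (245,320). The spoons at (410,300) are clear. Next I'll descend and grip.

```bash
python3 -m jog '[[[1.2,-1,40,0,0.004,0,87],[1.2,-1,75,0,0.004,0,87],[1.2,-1,95,0,0.004,0,87],[1.2,-1,104,0,0.004,0,87],[1.2,-1,104,0,0.004,0,87],[1.2,-1,104,0,0.004,0,55],[1.2,-1,104,0,0.004,0,50],[1.2,-1,104,0,0.004,0,50],[1.2,-1,104,0,0.004,0,50],[1.2,-1,104,0,0.004,0,50]]]' 40
python3 -m jog '[[[0,0,-10,0,0,0,50],[0,0,-30,0,0,0,50],[0,0,-70,0,0,0,50],[0,0,-120,0,0,0,50],[0,0,-160,0,0,0,50],[0,0,-160,0,0,0,50]]]' 45
python3 - <<'E'
from h import *
s,p,R=tool(); print(p,s["q"]); 
print(rel([.489,.0188,.205],lookR(12,90)))
E
```

```text
t: 18.55
eef_pos: [0.5157, -0.3157, 0.0351]
ee_rot: [3.142, -0.002, 3.032]
force: [-1.5, 1.6, 6.5]
width: 0.0609
gripper_force: 40.0
t: 19.3
eef_pos: [0.5172, -0.3164, 0.1982]
ee_rot: [-3.141, 0.004, 3.032]
force: [-0.2, 0.9, -5.0]
width: 0.0614
gripper_force: 45.0
[ 0.51722488 -0.3163591   0.1982379 ] [-2.26706894e-01  2.64001907e-01 -1.90161024e-01  6.11986372e-04
 -1.11277852e+00 -1.45366349e+00]
(array([ 64.6, 330.1,  -7.3]), array([-0.002,  0.004, -0.319]))
```

```bash
python3 -m jog '[[[10,40,-7,0,0,-0.03,50],[20,95,-7,0,0,-0.1,50],[64.6,330,-7,0,0,-0.319,50],[64.6,330,-7,0,0,-0.319,50],[64.6,330,-7,0,0,-0.319,50],[64.6,330,-7,0,0,-0.319,50],[64.6,330,-7,0,0,-0.319,50],[64.6,330,40,0,0,-0.319,50],[64.6,330,65,0,0,-0.319,50],[64.6,330,65,0,0,-0.319,50],[64.6,330,65,0,0,-0.319,50]]]' 45
cat > f6.py <<'E'
from sil import *
s,p,R=tool(); zt=p[2]-.035; print(p,"box z",zt,s["ee_rot"])
lp=p[:2]
for n in("scene","top"):
    im,d,X=cloud(n); np.savez(n+"9.npz",im=im,d=d,X=X); cv2.imwrite(f"pics/{n}9.png",im)
    # ends of the box lid along its axis, at top face
    yaw=np.arctan2(R.as_matrix()[1,1],R.as_matrix()[0,1])-np.pi/2; ax=np.array([np.cos(yaw),np.sin(yaw)]); ay=np.array([-ax[1],ax[0]])
    k=(d>0)&(abs(X[...,2]-zt-.055)<.006); P=X[k][:,:2]-p[:2]; a=P@ax;b=P@ay; P=P[(abs(a)<.09)&(abs(b)<.034)]; a=P@ax;b=P@ay
    print(n,"yaw",np.degrees(yaw).round(2),"x ext",np.percentile(a,[.5,99.5]).round(4),"y ext",np.percentile(b,[.5,99.5]).round(4),len(P))
    k=(d>0)&(abs(X[...,2]-zt-.055)<.02)&(np.hypot(X[...,0]-p[0],X[...,1]-p[1])<.085); Q=X[k]; A=np.c_[Q[:,:2]-p[:2],np.ones(len(Q))]; kk=abs(Q[:,2]-zt-.055)<.006
    for _ in range(5): co=np.linalg.lstsq(A[kk],Q[kk,2],rcond=None)[0]; kk=abs(A@co-Q[:,2])<.003
    print("plane",co.round(4),kk.sum())
print(rel([.489,.0188,.103],lookR(12,90)))
E
python3 f6.py
```

```text
t: 20.68
eef_pos: [0.4879, 0.019, 0.1303]
ee_rot: [3.141, -0.002, -2.932]
force: [0.3, 0.1, -4.3]
width: 0.0614
gripper_force: 45.0
[0.48788476 0.01899387 0.13031517] box z 0.09531517241170326 [ 3.14105341e+00 -1.74361376e-03 -2.93235606e+00]
scene yaw 11.99 x ext [0.0063 0.0726] y ext [-0.0323  0.0327] 473
plane [0.0027 0.0027 0.1502] 430
top yaw 11.99 x ext [-0.069  -0.0294] y ext [-0.0284  0.0329] 213
plane [-0.0218  0.011   0.1493] 145
(array([-0.6, -0.7, 27.9]), array([ 0.001, -0.   , -0.   ]))
```

```bash
python3 -m jog '[[[2,-0.7,10,0,0,0,50],[2,-0.7,18,0,0,0,50],[2,-0.7,22,0,0,0,50],[2,-0.7,24,0,0,0,50],[2,-0.7,25,0,0,0,50],[2,-0.7,25,0,0,0,50]]]' 45; python3 -m jog '[[[0,0,0.7,0,0,0,50],[0,0,1.4,0,0,0,50],[0,0,2,0,0,0,50],[0,0,2,0,0,0,50]]]' 45
```

```text
t: 21.52
eef_pos: [0.4857, 0.0183, 0.1048]
ee_rot: [3.141, -0.002, -2.932]
force: [0.4, -0.4, -5.0]
width: 0.0615
gripper_force: 45.0
t: 22.02
eef_pos: [0.4856, 0.0183, 0.1031]
ee_rot: [3.141, -0.002, -2.932]
force: [-1.6, 0.1, 0.6]
width: 0.0617
gripper_force: 45.0
```

Contact is made and the lid now carries the box. Next I'll release and withdraw.

```bash
python3 -m jog '[[[0,0,0,0,0,0,64],[0,0,0,0,0,0,75],[0,0,0,0,0,0,87],[0,0,0,0,0,0,87],[0,0,-30,0,0,0,87],[0,0,-80,0,0,0,87],[0,0,-130,0,0,0,87],[0,0,-130,0,0,0,87]]]' 10
python3 -m jog '[[[0,-50,0,0,0,0,87],[0,-110,0,0,0,0,87],[0,-170,0,0,0,0,87],[0,-220,0,0,0,0,87],[0,-220,0,0,0,0,87],[0,-220,0,0,0,0,87]]]'
cat > f7.py <<'E'
from sil import *
T=[]
for n in("scene","top"):
    im,d,X=cloud(n); c=proj(n,np.array([[.487,.018,.09]]))[0].astype(int); T.append(cv2.resize(im[c[1]-50:c[1]+50,c[0]-50:c[0]+50],(400,400),interpolation=2))
    m=clean(near(X,d,(.487,.018),.09)&(X[...,2]>.113)&(X[...,2]<.135)); P=X[m]; P=P[abs(P[:,2]-np.median(P[:,2]))<.004]
    co=np.linalg.lstsq(np.c_[P[:,:2]-[.487,.018],np.ones(len(P))],P[:,2],rcond=None)[0]
    x,e=silfit(n,m,cv2.dilate(m.astype(np.uint8),np.ones((7,7)))*(~((X[...,2]>.075)&(X[...,2]<.113))),[.487,.018,np.radians(12)],(.140,.062,.115,.123)); print(n,"box",x[:2].round(4),np.degrees(x[2]).round(2),round(e,1),"plane",co.round(4))
cv2.imwrite("pics/end.png",np.hstack(T)); print(arm.get_state()["t"],arm.get_state()["force"])
E
python3 f7.py
```

```text
t: 23.02
eef_pos: [0.4881, 0.0188, 0.2369]
ee_rot: [3.14, 0.006, -2.932]
force: [0.2, 0.6, -0.4]
width: 0.0872
gripper_force: 0.0
t: 23.78
eef_pos: [0.5311, -0.1969, 0.2316]
ee_rot: [3.14, -0.003, -2.933]
force: [-0.4, 0.3, -0.6]
width: 0.087
gripper_force: 0.0
scene box [0.493  0.0197] 12.05 52.4 plane [0.0028 0.0009 0.1234]Traceback (most recent call last):
  File "f7.py", line 5, in <module>
    m=clean(near(X,d,(.487,.018),.09)&(X[...,2]>.113)&(X[...,2]<.135)); P=X[m]; P=P[abs(P[:,2]-np.median(P[:,2]))<.004]
  File "sil.py", line 17, in clean
    nn,l,st,_=cv2.connectedComponentsWithStats(m.astype(np.uint8)); return l==1+st[1:,4].argmax()
                                                                                ~~~~~~~~~~~~~~~^^
ValueError: attempt to get argmax of an empty sequence
```

```bash
python3 -m jog '[[[0,-50,0,0,0,0,87],[0,-110,0,0,0,0,87],[0,-170,0,0,0,0,87],[0,-230,0,0,0,0,87],[0,-290,0,0,0,0,87],[0,-290,0,0,0,0,87],[0,-290,0,0,0,0,87]]]'
python3 f7.py
```

```text
t: 24.75
eef_pos: [0.5923, -0.4795, 0.2318]
ee_rot: [3.14, -0.002, -2.931]
force: [-0.1, 0.1, 0.1]
width: 0.0873
gripper_force: 0.0
scene box [0.4881 0.0189] 12.06 9.3 plane [-0.0029  0.005   0.1233]
top box [0.4858 0.0204] 12.17 11.5 plane [-0.0014  0.0009  0.123 ]
24.85 [-0.24031964  0.93092679 -0.47303942]
```

View pics/end.png

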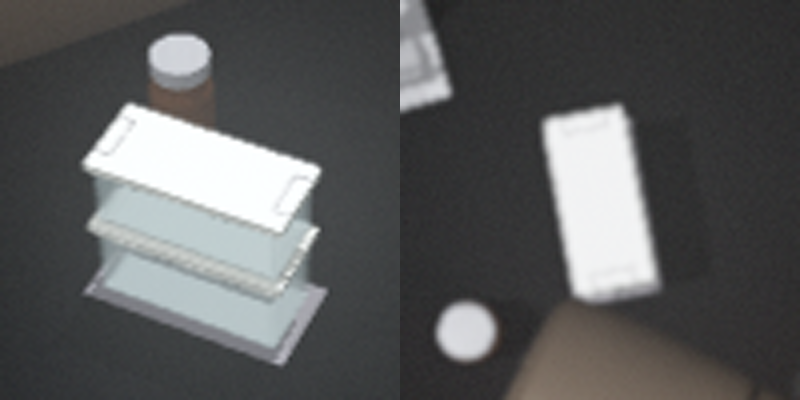

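The box (200,165) sits squarely on the lid (200,245), which is flush on the dish. The offset is about 2 mm, the yaw matches, and the top is at 123 mm as expected.

```bash
python3 -c "
from station import arm
print(arm.job_done())"
```

```text
the job is handed in; nothing more can be done
None
```

The job is handed in at about 25 s: the lid is pressed fully home on the open container, and the closed container sits on top within about 2 mm and level; the bystanders were not touched, and no verdict came back.

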